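Fit the orange slicing insert and lock the collar

TASK

Fit the orange insert from the middle of the stack into the slicer: first lift the green insert off and set it down, then lay the orange one flat and fully home in the slicer's seat and turn the lock collar by its red grip all the way clockwise to the green locked mark. The green insert must end neatly stacked squarely on the white one, which stays on its dock; keep the inserts upright and leave everything else on the counter where it is.

Things in the scene. Friction and masses are not known exactly. Their poses are not given: they have to be found in the camera images.
- upper_mid (a point): Green insert (slicing frame): block 84 (x) x 60 (y) x 40 mm tall, with a flat tongue at each x end along its bottom (36 mm wide, 10 mm thick, 136 mm overall). Point: the block's centre, 20 mm above its underside; z up. About 0.25 kg. Grip its upper part across the 60 mm sides. Starts on top of the stack of three.
- orange_mid (a point): Orange insert (slicing frame): block 84 (x) x 60 (y) x 40 mm tall, with a flat tongue at each x end along its bottom (36 mm wide, 10 mm thick, 136 mm overall). Point: the block's centre, 20 mm above its underside; z up. About 0.25 kg. Grip its upper part across the 60 mm sides. Starts in the middle of the stack.
- lower_mid (a point): White insert (slicing frame): block 84 (x) x 60 (y) x 40 mm tall, with a flat tongue at each x end along its bottom (36 mm wide, 10 mm thick, 136 mm overall). Point: the block's centre, 20 mm above its underside; z up. About 0.25 kg. Grip its upper part across the 60 mm sides. Starts and stays at the bottom. All three have one shape and stack flat, 40 mm apart.
- dock_top (a point): Grey storage dock under the stack: a fixed flat plate 170 (x) x 90 (y) x 14 mm tall; point at the centre of its top. Dock and slicer may swap sides.
- slicer: Slicer: fixed white round base, 208 mm diameter, 50 mm tall; origin on the worktop under its axis. A motor block stands behind it (local x 90 to 195 mm, 120 mm wide, 92 mm tall, 96 mm at its orange button). Projecting from its side, towards the robot, are a black mark (open) and a green mark (locked) under the red grip's end positions.
- seat (a point): Centre of the flat seat on top of the slicer's base, 50 mm above the worktop. A seated insert lies along the seat's x, either way round, with its underside on the seat, its centre 20 mm above this point. 10 mm high guides stand beside the tongues and beyond their ends, with about 3 mm play all round.
- collar (a joint): Captive lock collar: ring lying on the base round the seat, 156 mm inner and 192 mm outer diameter, 22 mm tall, turning about the seat's z. Value in rad: 0 = fully open (black mark), 0.95 = locked (green mark), at a stop; it grows clockwise seen from above. Starts open, between 0 and 0.28. Stays where it is left; turning it takes about 0.25 N m.
- collar_tab (a point): One of two opposite steel tabs that reach inwards from the collar to 56 mm from the axis, 16 mm wide, 13 to 21 mm above the seat; the point is its inner end. At 0.95 they lie over the insert's tongues; below a collar value of 0.35 they leave the way free for an insert lowered straight down, gripped by its long sides.
- collar_handle (a point): Red upright grip on the collar: 14 mm thick in the direction it moves, 30 mm radially, its top 119 mm above the worktop. The point is in its middle, 113 mm from the axis, 95 mm above the worktop. Seen in the seat's frame it stands at the angle pi + 0.475 - collar value about z, on the robot's side.
- board_mid (a point): Bamboo chopping board, fixed, 300 (x) x 200 (y) x 18 mm thick, between dock and slicer; point at the centre of its top. Its middle (x within 95 mm, full width) is empty: a place to set an insert down.
- carrot_a: whole carrot, 180 mm long, 34 mm thick, lying across the near end of the chopping board. Bystander; origin at the centre of its underside.
- carrot_b: whole carrot, 180 mm long, 34 mm thick, lying on the worktop close along one long side of the dock. Bystander; origin at the centre of its underside.
- peeler: peeler with wooden handle, 160 x 22 x 14 mm, lying across the far end of the chopping board. Bystander; origin at the centre of its underside.
- mill: dark wooden pepper mill, 56 mm diameter, 172 mm tall, standing beyond the board. Bystander; origin at the centre of its underside.
- jar: glass jar with orange cap, 64 mm diameter, 90 mm tall, standing beyond the stack. Bystander; origin at the centre of its underside.
- mug: blue cup, 72 mm diameter, 85 mm tall, standing on the robot's side of the stack. Bystander; origin at the centre of its underside.
- can: food can, 68 mm diameter, 100 mm tall, standing beside the slicer's motor block. Bystander; origin at the centre of its underside.
There are look-alikes about, which are no part of the job. Of the things that look like the part that bears upper_mid, the middle-sized one is meant.

How it is judged:
On the way, in this order (a step that is already met when the one before it is completed fails the run):
1. the green insert is off the orange one, which still stands on the white one (horizontal distance between upper_mid and orange_mid above 0.09 m and horizontal distance between orange_mid and lower_mid below 0.025 m and z of orange_mid in the frame of lower_mid below 0.045 m), for 0.2 s.
2. the orange insert lies fully home in the slicer's seat, let go, the collar not yet locked (horizontal distance between orange_mid and seat below 0.007 m and z of orange_mid in the frame of seat between 0.016 and 0.024 m and angle between the x axis of orange_mid and the x axis of seat, either way round below 0.14 rad and angle between orange_mid's own z axis and vertical below 0.06 rad and contact force between the fingers and orange below 0.1 N and value of joint collar below 0.5 rad), for 0.2 s.
3. the collar is at the locked mark (horizontal distance between orange_mid and seat below 0.007 m and z of orange_mid in the frame of seat between 0.016 and 0.024 m and angle between the x axis of orange_mid and the x axis of seat, either way round below 0.14 rad and angle between orange_mid's own z axis and vertical below 0.06 rad and value of joint collar above 0.88 rad), for 0.2 s.
At the end, for the whole second after the job is handed in: Orange insert in the seat (within 7 mm, height 4 mm, 0.14 rad), collar at 0.88 rad or more; green resting on white (within 15 mm, height 5 mm, 0.2 rad), white on the dock within 25 mm of its centre; all upright (0.06 rad) and at rest (all of step 3 and horizontal distance between upper_mid and lower_mid below 0.015 m and z of upper_mid in the frame of lower_mid between 0.035 and 0.045 m and angle between the x axis of upper_mid and the x axis of lower_mid, either way round below 0.2 rad and angle between each of upper_mid, lower_mid's own z axis and vertical below 0.06 rad and horizontal distance between lower_mid and dock_top below 0.025 m and z of lower_mid in the frame of dock_top below 0.024 m and linear speed of each of orange, upper, lower below 0.02 m/s); the robot touches nothing.
It fails at once if a bystander was moved more than 30 mm (distance of any of carrot_a, carrot_b, peeler, mill, jar, mug, can from where it was at the start of the episode above 0.03 m).
It fails at once if an insert was tipped by more than 0.5 rad (angle between any of orange_mid, upper_mid, lower_mid's own z axis and vertical above 0.5 rad).
It also fails if it takes over 72 s, if anything falls off the work surface, if the arm or the gripper's body presses on something with over 40 N, if the wrist force passes 120 N, or if a joint passes its speed limit or range.

ROBOT

A 7-joint arm with a two-finger parallel gripper is mounted at the origin on the work surface. World frame = base frame: x ahead of the robot, y to its left, z up, the work surface at z = 0. Lengths are in m, angles in rad, forces in N, time in s.
With the tool pointing down it reaches from about 0.4 to 0.85 m from the base axis. Payload 10.4 kg.
Tool frame: the origin (TCP) lies on the centre line of the jaws, within the pads' length; the fingertips stand 11 mm ahead of it and the grasp point (between the pads) lies 8 mm behind it; z points along the fingers, y is the line along which they close (so a half turn about z gives the same grasp; the last joint's range is limited). The gripper opens to 87 mm and grips with 3 to 60 N. Pads are 19 mm wide; open, the fingers measure 117 mm over their backs; the gripper's body (75 mm by 190 mm) begins 51 mm behind the grasp point.
Start: joints at [1.323, 0.332, -0.065, 1.46, 0.022, 1.35, -0.088], TCP at [0.139, -0.609, 0.234] pointing down, gripper open.
Joint ranges: [-2.6, 2.6], [-0.5, 2.12], [-1.47, 1.34], [0.16, 2.42], [-1.27, 4.41], [0.06, 2.06], [-2.6, 2.6]. Speed limits (rad/s): [2.22, 2.22, 2.79, 2.79, 3.14, 3.14, 3.14].

INTERFACE

Orientations are given as a unit quaternion [x, y, z, w].
In Python, from bench import r gives the robot as it stands.
- The arm moves only by the shell command python3 -m pendant 'ROWS' [OPENING] [FORCE]. ROWS is JSON, a list of rows, each a list of 4 numbers: the shift along the tool's x, y, z in m, then the turn about the tool's z in rad. A call has 1 to 8 rows; each row shifts and turns the commanded pose from where the row before left it, along the tool's axes as they then stand; what a row does not reach is not made up. A row lasts 1/12 s, in which the tool goes at most 41.7 mm and 7.16 degrees, less where a joint would pass 70% of its speed; a pose out of reach is approached as far as the arm can. A call with a gripper value outside its range is refused whole. OPENING is the opening, from 0 (shut) to 1 (fully open), set as the call begins (- or left out, the last holds). The fingers move at their own pace and stop on an object; FORCE is the grip in N (left out, the last holds). Time passes only in rows, so rows that do not move let the fingers close. It gives the time, the measured TCP pose, the force, the opening and the grip force at its end, in the units of the state.
- r.read_state(): the state, without advancing time (a new reading comes with each control period).
- r.camera(name): name is "scene" or "top" or "wrist"; returns a dict with "img" (384x512x3 uint8, red, green, blue), "camera_matrix" (3x3 intrinsics, pixels), "xyz" and "attitude" of the camera in the world. Camera axes: x right, y down, z forward; pixel columns grow to the right and rows downward; lengths in m; the calibration is good to about 2 mm. A picture is of the moment at which its call begins. There is no depth.
- r.close_job(): hands the job in; it is judged then, once.
Trained networks look in the newest picture that a camera, given by its name, has taken for a name from the list of things; names that differ only in an ending like _2 or _b are one class to them, and where a whole thing is asked for, a point or a joint stands for the part that bears it (a point fixed in the world has none). Each returns a list of dicts, best first, with "score" (0 to 1); they miss things now and then, are a little off and sometimes report something else, mostly with a low value. They report only what shows in the picture. A call takes as long as a camera call. They do not tell look-alikes from the thing itself.
- r.outline_of(thing, camera): "mask" (384x512 bool, what is visible of it) and "bbox" ([centre column, centre row, width, height] in pixels, round what is visible of it).
The state is a dict: "time": time; "joint_positions": joint angles; "joint_vel": joint speeds; "joint_torque": joint torques, N m; "ee_pos": TCP position; "eef_rot": TCP orientation; "ft_force": force on the tool from outside, world axes, zero at the start; "torque": the same for the moment, N m; "width": finger opening in m; "grip_force": force on a finger pad.
Only numpy, scipy, OpenCV 4.12 (cv2) and the standard library are available. Lean on these libraries where they do the work, as an engineer would, in place of code of your own. Each camera call takes 0.05 s, during which the arm holds its last target. There are 200 camera calls.

## Working session

There is one attempt and no reset: what is moved stays moved. The work goes in short steps, Python scripts to look and compute and a shell command to move; the robot and the scene stay as the last step left them, time stands still between calls to the robot, and variables do not carry over. Pictures are saved under pics/ and viewed, at most 14 in all, crops included, and the job is handed in when it is done.

```bash
mkdir -p pics; ls
cat > h.py <<'E'
import numpy as np, cv2
from scipy.spatial.transform import Rotation as R
from bench import r
def cam(n):
    c=r.camera(n); return c
def Rc(c):
    a=np.array(c["attitude"],float); return a if a.shape==(3,3) else R.from_quat(a).as_matrix()
def at_z(c,u,v,z):
    d=Rc(c)@np.linalg.inv(c["camera_matrix"])@np.array([u,v,1.]); p=np.array(c["xyz"]); return p+d*(z-p[2])/d[2]
def proj(c,P):
    q=(np.atleast_2d(P)-np.array(c["xyz"]))@Rc(c); q=q@np.array(c["camera_matrix"]).T; return q[:,:2]/q[:,2:]
E
python3 - <<'E'
from h import *
im=[]
for n in("scene","top"):
    c=cam(n); im.append(c["img"]); print(n,np.round(c["xyz"],3),np.round(c["attitude"],3).tolist(),np.round(c["camera_matrix"],1).tolist())
    cv2.imwrite(f"pics/{n}0.png",cv2.cvtColor(c["img"],cv2.COLOR_RGB2BGR))
    for t in("upper_mid","orange_mid","lower_mid","slicer","collar","collar_handle","carrot_a","peeler","mug","jar","mill","can"):
        for o in r.outline_of(t,n)[:5]: print(n,t,round(o["score"],2),np.round(o["bbox"]).tolist())
print(r.read_state())
E
```

```text
pics
scene [ 1.127 -0.757  0.864] [0.86, 0.279, -0.136, -0.406] [[358.3, 0.0, 251.1], [0.0, 358.3, 191.6], [0.0, 0.0, 1.0]]
scene upper_mid 0.68 [152.0, 306.0, 68.0, 58.0]
scene upper_mid 0.63 [189.0, 240.0, 42.0, 39.0]
scene upper_mid 0.6 [119.0, 270.0, 34.0, 28.0]
scene upper_mid 0.4 [286.0, 158.0, 57.0, 30.0]
scene orange_mid 0.86 [189.0, 254.0, 42.0, 22.0]
scene orange_mid 0.58 [294.0, 216.0, 18.0, 48.0]
scene lower_mid 0.5 [193.0, 260.0, 38.0, 27.0]
scene slicer 0.79 [300.0, 165.0, 82.0, 41.0]
scene collar 0.74 [285.0, 158.0, 51.0, 37.0]
scene collar 0.63 [190.0, 254.0, 43.0, 23.0]
scene collar_handle 0.95 [285.0, 157.0, 58.0, 31.0]
scene carrot_a 0.82 [223.0, 250.0, 25.0, 20.0]
scene carrot_a 0.6 [216.0, 186.0, 36.0, 32.0]
scene carrot_a 0.53 [231.0, 279.0, 26.0, 38.0]
scene carrot_a 0.46 [285.0, 158.0, 54.0, 33.0]
scene carrot_a 0.23 [316.0, 145.0, 15.0, 18.0]
scene peeler 0.78 [268.0, 222.0, 34.0, 28.0]
scene mug 0.75 [194.0, 269.0, 58.0, 33.0]
scene mug 0.57 [156.0, 236.0, 32.0, 35.0]
scene jar 0.92 [228.0, 279.0, 28.0, 38.0]
scene mill 0.97 [294.0, 215.0, 20.0, 47.0]
scene 
[... 954 characters left out ...]
t_positions': array([ 1.32343053,  0.3321806 , -0.06473769,  1.46010113,  0.02161217,
        1.34986742, -0.08850161]), 'joint_vel': array([ 0.00102054,  0.00119625, -0.00088381, -0.00122107, -0.00011627,
        0.00140567, -0.00044141]), 'joint_torque': array([-6.03401913e-04, -6.23035598e+01,  2.41426716e-02, -3.90118432e+01,
       -6.12445478e-02,  3.15685978e-02, -4.77147410e-06]), 'ee_pos': array([ 0.13934246, -0.60930111,  0.23358721]), 'eef_rot': array([9.93689443e-01, 1.12166332e-01, 1.91345544e-05, 6.72278257e-05]), 'ft_force': array([-0.36326505, -0.71701099,  0.48276551]), 'torque': array([-0.00876998, -0.00998276, -0.01719987]), 'grip_force': 0.0, 'width': 0.08678916733601838}
```

View pics/scene0.png

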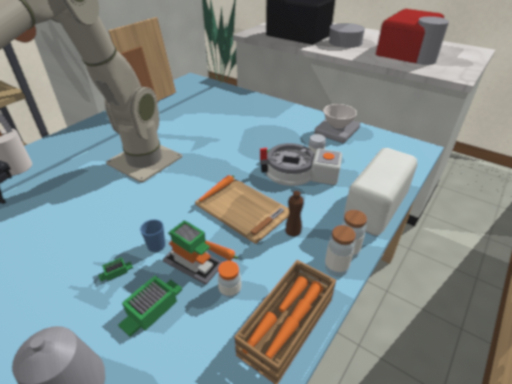

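View pics/top0.png

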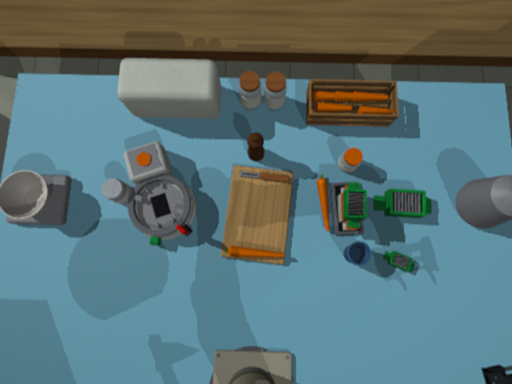

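The top view's +x is up and −y is right. Things that could be the green insert: the large one at (407,203), the small one at (400,261), and the stack top at (355,204). The middle-sized one, on the stack with orange below it, is the one meant. The slicer is at (160,207) with its red grip at (183,230) and the motor up-left. I'll check this in one close crop.

Run:
```python
from h import *
c=cam("top"); im=c["img"]; hsv=cv2.cvtColor(im,cv2.COLOR_RGB2HSV)
def rect(mask,z,name):
    mask=mask.astype(np.uint8); n,l,s,_=cv2.connectedComponentsWithStats(mask); k=1+np.argmax(s[1:,4])
    ys,xs=np.where(l==k); P=np.array([at_z(c,x,y,z)[:2] for x,y in zip(xs,ys)],np.float32)
    q=cv2.minAreaRect(P); b=cv2.boxPoints(q); e=b[1]-b[0]; f=b[2]-b[1]; e=e if np.hypot(*e)>np.hypot(*f) else f
    print(name,np.round(q[0],3),np.round(q[1],3),"long axis deg",round(np.degrees(np.arctan2(e[1],e[0]))%180,1),"mean",np.round(P.mean(0),3))
g=(hsv[...,0]>45)&(hsv[...,0]<80)&(hsv[...,1]>120)&(hsv[...,2]>50)
win=np.zeros(g.shape,bool)
w=win.copy(); w[175:235,335:372]=1; rect(g&w,.134,"stack green")
r_=((hsv[...,0]<5)|(hsv[...,0]>172))&(hsv[...,1]>150)
w=win.copy(); w[215:245,165:200]=1; rect(r_&w,.119,"grip")
w=win.copy(); w[230:250,145:165]=1; rect(g&w,.0,"green mark")
w=win.copy(); w[190:220,145:178]=1; rect((hsv[...,2]<45)&w,.05,"seat dark")
w=win.copy(); w[150:170,135:155]=1; o=(hsv[...,0]>5)&(hsv[...,0]<18)&(hsv[...,1]>170); rect(o&w,.096,"button")
for t in("slicer","collar"):
    for q in r.outline_of(t,"top")[:1]: rect(q["mask"],.06,t)
a=cv2.resize(im[140:250,90:210],None,fx=4,fy=4,interpolation=cv2.INTER_CUBIC); b=cv2.resize(im[160:270,310:390],None,fx=4,fy=4,interpolation=cv2.INTER_CUBIC)
cv2.imwrite("pics/crop1.png",cv2.cvtColor(np.hstack([a,b]),cv2.COLOR_RGB2BGR))
```

```text
stack green [ 0.548 -0.285] [0.064 0.13 ] long axis deg 178.2 mean [ 0.548 -0.283]
grip [0.466 0.213] [0.038 0.015] long axis deg 53.6 mean [0.466 0.212]
green mark [0.438 0.321] [0.022 0.032] long axis deg 91.4 mean [0.438 0.323]
seat dark [0.545 0.3  ] [0.064 0.045] long axis deg 21.2 mean [0.545 0.3  ]
button [0.68  0.349] [0.038 0.041] long axis deg 91.3 mean [0.681 0.349]
slicer [0.589 0.31 ] [0.319 0.204] long axis deg 20.9 mean [0.578 0.307]
collar [0.548 0.301] [0.192 0.192] long axis deg 95.3 mean [0.542 0.3  ]
```

View pics/crop1.png

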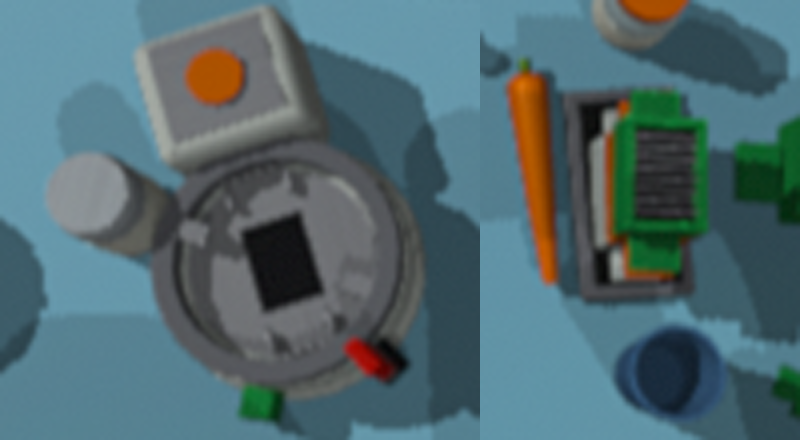

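The crop shows the mid-sized green insert on orange on white at the stack (at about (660,180) in the crop, axis nearly along world x). The slicer seat is yawed by about 21°, and the red grip is at the open mark. Moving over the stack.

```bash
python3 -m pendant '[[0.0314,-0.015,0,0],[0.0314,-0.015,0,0],[0.0314,-0.015,0,0],[0.0314,-0.015,0,0],[0.0314,-0.015,0,0],[0.0314,-0.015,0,0],[0.0314,-0.015,0,0],[0.0314,-0.015,0,0]]' 1 20
python3 -m pendant '[[0.0314,-0.015,0,0],[0.0314,-0.015,0,0],[0.0314,-0.015,0,0],[0.0314,-0.015,0,0],[0,0,0,0.085],[0,0,0,0.085],[0,0,0,0.085],[0,0,0,0]]'
```

```text
time: 2.12
ee_pos: [0.3586, -0.4351, 0.2338]
eef_rot: [0.994, 0.112, 0.0, 0.0]
ft_force: [0.8, -0.7, 0.3]
width: 0.0868
grip_force: 0.0
time: 2.78
ee_pos: [0.4667, -0.3497, 0.2335]
eef_rot: [1.0, -0.017, -0.0, 0.0]
ft_force: [0.1, -1.3, 0.9]
width: 0.0873
grip_force: 0.0
```

```bash
cat >> h.py <<'E'
def rect(c,mask,z,name=""):
    mask=mask.astype(np.uint8); n,l,s,_=cv2.connectedComponentsWithStats(mask); k=1+np.argmax(s[1:,4])
    cn=cv2.findContours((l==k).astype(np.uint8),cv2.RETR_EXTERNAL,cv2.CHAIN_APPROX_NONE)[0][0][:,0]
    P=np.array([at_z(c,x,y,z)[:2] for x,y in cn],np.float32)
    q=cv2.minAreaRect(P); b=cv2.boxPoints(q); e=b[1]-b[0]; f=b[2]-b[1]; e=e if np.hypot(*e)>np.hypot(*f) else f
    print(name,np.round(q[0],4),np.round(np.sort(q[1]),4),"yaw",round((np.arctan2(e[1],e[0])+np.pi/2)%np.pi-np.pi/2,3)); return P
def save(c,n): cv2.imwrite(f"pics/{n}.png",cv2.cvtColor(c["img"],cv2.COLOR_RGB2BGR))
E
python3 - <<'E'
from h import *
c=cam("wrist"); save(c,"w1"); print(c["xyz"],Rc(c).round(3).tolist())
for o in r.outline_of("upper_mid","wrist"): print(o["score"],np.round(o["bbox"])); rect(c,o["mask"],.134,"up")
print(proj(c,[[.548,-.285,.134],[.59,-.255,.134],[.506,-.315,.134]]))
E
```

```text
[ 0.53764147 -0.35253821  0.38667817] [[-0.035, -0.965, -0.26], [-0.999, 0.034, 0.008], [0.001, 0.26, -0.966]]
0.96 [172.  85.  99. 170.]
up [ 0.5462 -0.2917] [0.0652 0.1135] yaw -0.03
0.66 [377.  51. 185.  99.]
up [ 0.5643 -0.433 ] [0.0615 0.1249] yaw 1.536
0.64 [349. 224.  86.  47.]
up [ 0.4386 -0.4176] [0.035  0.0668] yaw 1.18
[[162.03068785  87.32646995]
 [110.58623557  23.5346903 ]
 [209.12505918 145.72409351]]
```

View pics/w1.png

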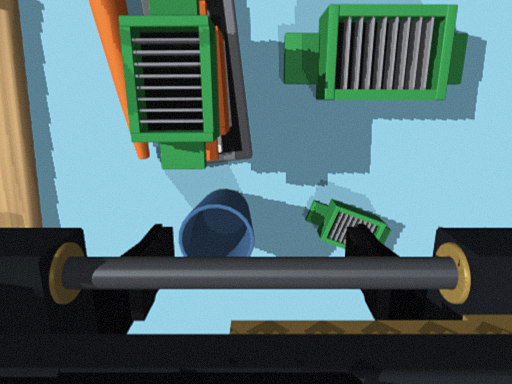

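Run:
```python
from h import *
c=cam("wrist")
P=np.array([at_z(c,u,v,.134) for u,v in((120,16),(216,12),(210,140),(132,142))]);print(P.round(4),P.mean(0).round(4))
a=cv2.resize(c["img"][0:180,90:260],None,fx=3.3,fy=3.3,interpolation=cv2.INTER_CUBIC)
cv2.imwrite("pics/c2.png",cv2.cvtColor(a,cv2.COLOR_RGB2BGR))
```

```text
[[ 0.5936 -0.2612  0.134 ]
 [ 0.5942 -0.3254  0.134 ]
 [ 0.5098 -0.3158  0.134 ]
 [ 0.5099 -0.2588  0.134 ]] [ 0.5519 -0.2903  0.134 ]
```

View pics/c2.png

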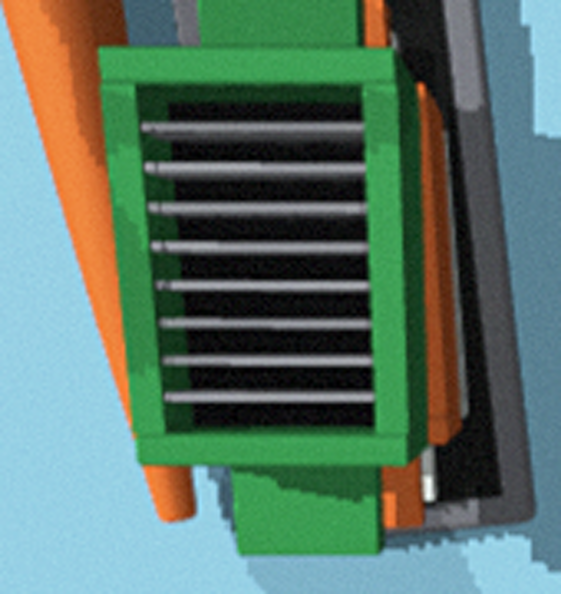

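Run:
```python
from h import *
c=cam("wrist")
P=np.array([at_z(c,u,v,.134) for u,v in((119.7,14.2),(208.8,14.2),(213,141.2),(131.8,141.2))])[:,:2];print(P.round(4),P.mean(0).round(4))
d=P[0]+P[1]-P[2]-P[3];print("yaw",np.arctan2(d[1],d[0]))
# tcp move in tool frame
s=r.read_state(); T=R.from_quat(s["eef_rot"]).as_matrix(); print(T.T@(np.r_[P.mean(0),.2335]-s["ee_pos"]),s["ee_pos"])
```

```text
[[ 0.5947 -0.2612]
 [ 0.593  -0.3205]
 [ 0.5088 -0.318 ]
 [ 0.5105 -0.2588]] [ 0.5518 -0.2896]
yaw -0.029750059236751617
[ 8.35914916e-02 -6.26314829e-02  9.37388381e-05] [ 0.46645063 -0.34989374  0.23359247]
```

```bash
python3 -m pendant '[[0.0209,-0.0157,0,0],[0.0209,-0.0157,0,0],[0.0209,-0.0157,0,0],[0.0209,-0.0156,0,-0.003],[0,0,0.025,0],[0,0,0.025,0],[0,0,0.025,0],[0,0,0,0]]'
python3 -m pendant '[[0,0,0.021,0],[0,0,0.021,0],[0,0,0,0],[0,0,0,0]]'
python3 -m pendant '[[0,0,0,0],[0,0,0,0],[0,0,0,0],[0,0,0,0],[0,0,0,0],[0,0,0,0]]' 0.5 20
```

```text
time: 3.65
ee_pos: [0.5495, -0.2887, 0.1534]
eef_rot: [1.0, -0.013, -0.003, -0.002]
ft_force: [-0.5, 0.1, -1.8]
width: 0.0869
grip_force: 0.0
time: 3.98
ee_pos: [0.5518, -0.2898, 0.1172]
eef_rot: [1.0, -0.013, -0.0, -0.0]
ft_force: [0.2, 0.2, -0.0]
width: 0.0872
grip_force: 0.0
time: 4.48
ee_pos: [0.5522, -0.2897, 0.1171]
eef_rot: [1.0, -0.014, 0.0, 0.0]
ft_force: [-0.3, 0.3, 3.1]
width: 0.0599
grip_force: 20.0
```

```bash
python3 -m pendant '[[0,0,-0.01,0],[0,0,-0.02,0],[0,0,-0.03,0],[0,0,-0.03,0],[0,0,-0.02,0],[0,0,0,0]]'
python3 - <<'E'
from h import *
c=cam("top"); save(c,"top2"); hsv=cv2.cvtColor(c["img"],cv2.COLOR_RGB2HSV)
for o in r.outline_of("board_mid","top")[:1]: print(o["score"]); rect(c,o["mask"],.018,"board")
print("corners",[at_z(c,u,v,.018)[:2].round(3).tolist() for u,v in((232,167),(293,170),(284,262),(223,257))])
for t in("carrot_a","peeler"):
    o=r.outline_of(t,"top")[0]; rect(c,o["mask"],.03,t)
E
```

```text
time: 4.98
ee_pos: [0.5538, -0.2903, 0.2323]
eef_rot: [1.0, -0.014, 0.003, 0.002]
ft_force: [0.4, -0.7, -1.0]
width: 0.0599
grip_force: 20.0
0.24
board [0.4121 0.0054] [0.0312 0.179 ] yaw 1.546
corners [[0.682, 0.083], [0.677, -0.116], [0.381, -0.09], [0.391, 0.1]]
carrot_a [ 0.5723 -0.2146] [0.0372 0.1812] yaw 0.102
peeler [ 0.6551 -0.0273] [0.0258 0.1462] yaw 1.458
```

View pics/top2.png

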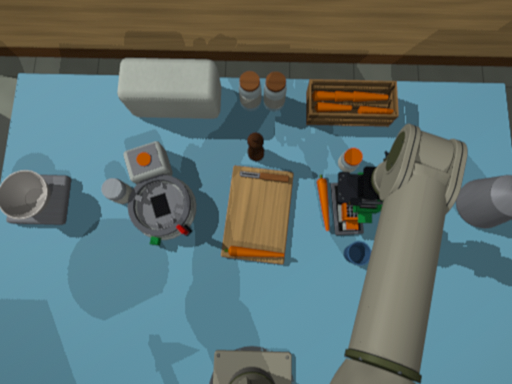

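```bash
python3 -m pendant '[[-0.002,-0.02,0,0],[-0.004,-0.035,0,0],[-0.004,-0.038,0,0],[-0.004,-0.038,0,0],[-0.004,-0.038,0,0],[-0.004,-0.038,0,0],[-0.003,-0.0385,0,0],[-0.002,-0.038,0,0]]'
python3 -m pendant '[[0,0,0.03,0],[0,0,0.035,0],[0,0,0.035,0],[0,0,0.035,0],[0,0,0.03,0],[0,0,0,0],[0,0,0,0]]'
```

```text
time: 5.85
ee_pos: [0.5313, -0.0039, 0.2252]
eef_rot: [1.0, -0.014, -0.001, 0.0]
ft_force: [0.4, -0.2, -2.3]
width: 0.0597
grip_force: 20.0
time: 6.43
ee_pos: [0.531, -0.0055, 0.0601]
eef_rot: [1.0, -0.013, -0.002, -0.0]
ft_force: [-0.3, 0.7, -1.0]
width: 0.06
grip_force: 20.0
```

```bash
python3 -m pendant '[[0,0,0.01,0],[0,0,0.005,0],[0,0,0.002,0],[0,0,0.001,0],[0,0,0,0],[0,0,0,0]]'
python3 -m pendant '[[0,0,0,0],[0,0,0,0],[0,0,0,0],[0,0,0,0],[0,0,0,0]]' 1
```

```text
time: 6.93
ee_pos: [0.5331, -0.0056, 0.0441]
eef_rot: [1.0, -0.014, 0.0, 0.0]
ft_force: [-1.1, 0.7, -2.0]
width: 0.0598
grip_force: 20.0
time: 7.35
ee_pos: [0.5329, -0.0056, 0.0437]
eef_rot: [1.0, -0.014, 0.0, 0.0]
ft_force: [0.8, 0.8, 0.2]
width: 0.0831
grip_force: 0.0
```

```bash
python3 -m pendant '[[0,0,-0.02,0],[0,0,-0.038,0],[0,0,-0.038,0],[0,0,-0.038,0],[0,0,-0.038,0],[-0.005,0.025,-0.018,0],[-0.01,0.035,0,0],[-0.012,0.037,0,0]]'
python3 -m pendant '[[-0.012,0.037,0,0],[-0.012,0.037,0,0],[-0.012,0.037,0,0],[-0.012,0.037,0,0],[-0.010,0.025,0,0],[-0.010,0.013,0,0],[0,0,0,0],[0,0,0,0]]'
python3 - <<'E'
from h import *
c=cam("wrist"); save(c,"w3"); print(r.read_state()["ee_pos"])
hsv=cv2.cvtColor(c["img"],cv2.COLOR_RGB2HSV)
for t in("orange_mid",):
  for o in r.outline_of(t,"wrist")[:2]: print(t,o["score"],np.round(o["bbox"]))
print(proj(c,[[.5518,-.2896,.094]]))
u,v=proj(c,[[.5518,-.2896,.094]])[0].astype(int); x0=max(u-75,0);y0=max(v-90,0); print(x0,y0)
a=cv2.resize(c["img"][y0:y0+180,x0:x0+170],None,fx=3.3,fy=3.3,interpolation=cv2.INTER_CUBIC)
cv2.imwrite("pics/c3.png",cv2.cvtColor(a,cv2.COLOR_RGB2BGR))
E
```

```text
time: 8.02
ee_pos: [0.5038, -0.1017, 0.2353]
eef_rot: [1.0, -0.012, 0.002, 0.0]
ft_force: [0.4, -0.6, -0.5]
width: 0.0873
grip_force: 0.0
time: 8.68
ee_pos: [0.4297, -0.2863, 0.2335]
eef_rot: [1.0, -0.014, 0.0, -0.0]
ft_force: [1.3, 0.2, -0.2]
width: 0.0868
grip_force: 0.0
[ 0.43043133 -0.28518463  0.23363125]
orange_mid 0.76 [263.  61.  77. 120.]
[[257.99042433  31.32570279]]
182 0
```

View pics/c3.png

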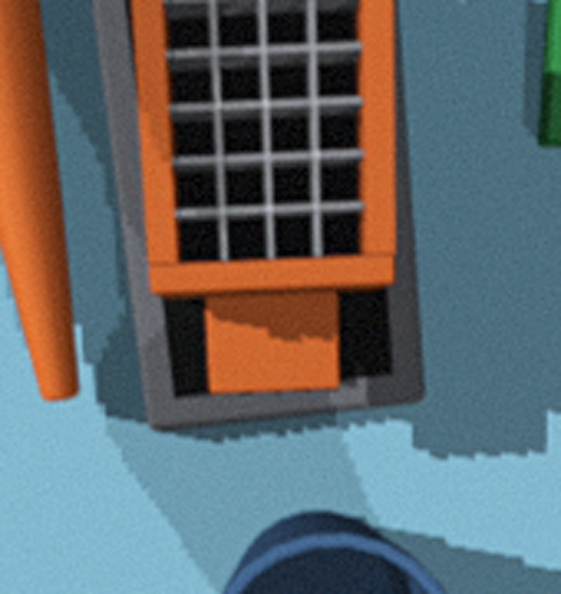

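Run:
```python
from h import *
c=cam("wrist")
P=np.array([at_z(c,182+u/3.3,v/3.3,.094)[:2] for u,v in((152,292),(394,284))]);print(P.round(4),np.hypot(*(P[0]-P[1])))
d=P[0]-P[1]; y=np.arctan2(-d[0],d[1]); m=P.mean(0)+.042*np.array([np.cos(y),np.sin(y)]); print("yaw",y,m)
Q=np.array([at_z(c,182+u/3.3,v/3.3,.064)[:2] for u,v in((207,392),(340,387))]); print(Q.round(4),Q.mean(0)+.068*np.array([np.cos(y),np.sin(y)]))
s=r.read_state(); T=R.from_quat(s["eef_rot"]).as_matrix(); print(T.T@(np.r_[m,.08]-s["ee_pos"]),s["ee_pos"],R.from_matrix(T).as_euler("xyz"))
```

```text
[[ 0.5108 -0.2621]
 [ 0.5111 -0.3217]] 0.05960400703667426
yaw 0.004775838125422398 [ 0.55297964 -0.29167282]
[[ 0.4848 -0.2734]
 [ 0.4851 -0.3104]] [ 0.55295939 -0.29158971]
[0.12219011 0.00406289 0.15369935] [ 0.43086971 -0.28456802  0.23365255] [-3.14143394e+00 -3.88149661e-04 -2.50953761e-02]
```

```bash
python3 -m pendant '[[0.03,0.001,0,-0.01],[0.032,0.001,0,-0.01],[0.03,0.001,0,-0.01],[0.03,0.001,0.02,0],[0,0,0.03,0],[0,0,0.03,0],[0,0,0.03,0],[0,0,0.015,0]]'
python3 -m pendant '[[0,0,0.015,0],[0,0,0.0155,0],[0,0,0,0],[0,0,0,0]]'
python3 -m pendant '[[0,0,0,0],[0,0,0,0],[0,0,0,0],[0,0,0,0],[0,0,0,0],[0,0,0,0]]' 0.5 20
```

```text
time: 9.5
ee_pos: [0.5512, -0.289, 0.1045]
eef_rot: [1.0, 0.003, -0.002, -0.001]
ft_force: [-0.1, -0.1, 0.4]
width: 0.0868
grip_force: 0.0
time: 9.83
ee_pos: [0.5522, -0.2901, 0.0777]
eef_rot: [1.0, 0.002, -0.001, -0.001]
ft_force: [1.0, 0.5, 0.6]
width: 0.0874
grip_force: 0.0
time: 10.33
ee_pos: [0.5522, -0.2916, 0.0786]
eef_rot: [1.0, 0.001, 0.0, 0.0]
ft_force: [-0.4, 0.3, 3.2]
width: 0.0602
grip_force: 20.0
```

```bash
python3 -m pendant '[[0,0,-0.01,0],[0,0,-0.025,0],[0,0,-0.035,0],[0,0,-0.035,0],[0,0,-0.035,0],[-0.003,-0.01,-0.02,0],[-0.007,-0.025,0,0],[-0.007,-0.035,0,0]]'
python3 -m pendant '[[-0.007,-0.037,0,0],[-0.007,-0.037,0,0],[-0.007,-0.037,0,0],[-0.007,-0.037,0,0],[-0.007,-0.037,0,0],[-0.007,-0.037,0,0],[-0.007,-0.037,0,0],[-0.007,-0.037,0,0]]'
python3 -m pendant '[[-0.009,-0.037,0,0],[-0.009,-0.037,0,0],[-0.009,-0.037,0,0],[-0.009,-0.035,0,0],[0,-0.025,0,-0.065],[0,-0.013,0,-0.1],[0,0,0,-0.1],[0,0,0,-0.1]]'
python3 -m pendant '[[0,0,0,0],[0,0,0,0],[0,0,0,0]]'
python3 - <<'E'
from h import *
c=cam("wrist"); save(c,"w4")
E
```

```text
time: 11.0
ee_pos: [0.5344, -0.2236, 0.2397]
eef_rot: [1.0, -0.001, 0.001, 0.001]
ft_force: [0.2, 0.5, -3.8]
width: 0.0598
grip_force: 20.0
time: 11.67
ee_pos: [0.4769, 0.0761, 0.2385]
eef_rot: [1.0, 0.001, 0.0, 0.0]
ft_force: [1.0, 0.4, -2.5]
width: 0.0597
grip_force: 20.0
time: 12.33
ee_pos: [0.4397, 0.2595, 0.2382]
eef_rot: [0.982, 0.187, -0.0, 0.0]
ft_force: [0.1, -0.3, -2.8]
width: 0.0601
grip_force: 20.0
time: 12.58
ee_pos: [0.4406, 0.258, 0.2382]
eef_rot: [0.983, 0.181, 0.0, 0.0]
ft_force: [0.1, -0.1, -2.9]
width: 0.0602
grip_force: 20.0
```

View pics/w4.png

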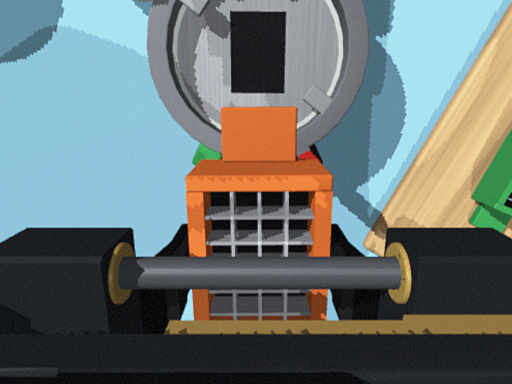

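The dark seat window (cols 231–285, rows 12–93) is square to the picture, so the tool yaw already matches the seat. The held orange insert looks level. Next I compute the shift from the window.

Run:
```python
from h import *
c=cam("wrist"); g=c["img"].max(2); w=np.zeros(g.shape,bool); w[3:105,215:300]=1
P=rect(c,(g<50)&w,.05,"window"); 
q=cv2.minAreaRect(P)
# collar outer circle at z=.072 : fit right & left edges from mask
for t in("collar","slicer"):
  for o in r.outline_of(t,"wrist")[:1]: print(t,o["score"],np.round(o["bbox"]))
hsv=cv2.cvtColor(c["img"],cv2.COLOR_RGB2HSV)
pts=[]
for v in range(20,110,5):
    row=hsv[v,:,1]; l=np.where(row[100:215]<90)[0]; 
    if len(l): pts.append((v,100+l[0]))
print(pts)
s=r.read_state(); T=R.from_quat(s["eef_rot"]).as_matrix(); y=np.arctan2(T[1,0],T[0,0]); print("tool yaw",y)
print(T.T@(np.r_[q[0],.24]-s["ee_pos"]),s["ee_pos"])
```

```text
window [0.5447 0.2986] [0.0497 0.069 ] yaw 0.363
collar 0.86 [258.  82. 224. 164.]
slicer 0.9 [259.  83. 222. 167.]
[(20, np.int64(100)), (25, np.int64(100)), (30, np.int64(100)), (35, np.int64(100)), (40, np.int64(101)), (45, np.int64(100)), (50, np.int64(100)), (55, np.int64(101)), (60, np.int64(102)), (65, np.int64(101)), (70, np.int64(103)), (75, np.int64(100)), (80, np.int64(103)), (85, np.int64(101)), (90, np.int64(100)), (95, np.int64(100)), (100, np.int64(101)), (105, np.int64(103))]
tool yaw 0.3662280889581379
[ 0.11168847 -0.00049176 -0.00191776] [0.44062636 0.25811575 0.23807912]
```

```bash
python3 -m pendant '[[0.02,0,0,0],[0.03,0,0,0],[0.03,-0.0005,0,0],[0.031,0,0,0.003],[0,0,0,0],[0,0,0,0],[0,0,0.025,0],[0,0,0.035,0]]'
python3 -m pendant '[[0,0,0.035,0],[0,0,0.025,0],[0,0,0.018,0],[0,0,0,0],[0,0,0,0]]'
python3 -c "
from h import *
s=r.read_state(); T=R.from_quat(s['eef_rot']).as_matrix(); print(T.T@(np.r_[.5447,.2986,.0746]-s['ee_pos']),np.arctan2(T[1,0],T[0,0]))"
```

```text
time: 13.45
ee_pos: [0.5449, 0.3, 0.1807]
eef_rot: [0.983, 0.181, 0.003, -0.001]
ft_force: [-0.1, 0.2, -3.9]
width: 0.0599
grip_force: 20.0
time: 13.87
ee_pos: [0.5433, 0.2983, 0.1002]
eef_rot: [0.983, 0.181, -0.001, 0.0]
ft_force: [0.2, 0.8, -2.6]
width: 0.0599
grip_force: 20.0
[0.00140673 0.00021212 0.02561746] 0.3645927254805989
```

```bash
python3 -m pendant '[[0.0005,0,0.007,0],[0,0,0.007,0],[0,0,0.004,0],[0,0,0.003,0],[0,0,0.002,0],[0,0,0.0015,0],[0,0,0,0],[0,0,0,0]]'
```

```text
time: 14.53
ee_pos: [0.5445, 0.2989, 0.0756]
eef_rot: [0.983, 0.181, 0.0, -0.0]
ft_force: [0.3, 0.6, -2.7]
width: 0.0599
grip_force: 20.0
```

```bash
python3 -m pendant '[[0,0,0.001,0],[0,0,0,0],[0,0,0,0]]'
python3 -m pendant '[[0,0,0,0],[0,0,0,0],[0,0,0,0],[0,0,0,0],[0,0,0,0],[0,0,0,0]]' 1
python3 -m pendant '[[0,0,-0.01,0],[0,0,-0.03,0],[0,0,-0.035,0],[0,0,-0.035,0],[0,0,-0.035,0],[-0.03,0,-0.015,0],[-0.03,0,0,0],[-0.03,0,0,0]]'
python3 -m pendant '[[0,0,0,0],[0,0,0,0],[0,0,0,0]]'
python3 - <<'E'
from h import *
c=cam("wrist"); save(c,"w5"); print(c["xyz"])
T=Rc(c)
hsv=cv2.cvtColor(c["img"],cv2.COLOR_RGB2HSV)
o=r.outline_of("orange_mid","wrist"); print([(q["score"],np.round(q["bbox"])) for q in o[:2]])
S=np.array([.5447,.2986,.05]); a=.365; M=R.from_euler("z",a).as_matrix()
print("expected corners top",proj(c,S+np.array([[sx*.042,sy*.03,.04] for sx in(1,-1) for sy in(1,-1)])@M.T).round(1).tolist())
E
```

```text
time: 14.78
ee_pos: [0.5445, 0.2989, 0.0746]
eef_rot: [0.983, 0.181, 0.0, -0.0]
ft_force: [0.4, -0.0, -2.4]
width: 0.0596
grip_force: 20.0
time: 15.28
ee_pos: [0.5445, 0.2989, 0.0746]
eef_rot: [0.983, 0.181, 0.0, 0.0]
ft_force: [0.2, -0.2, -0.4]
width: 0.0853
grip_force: 0.0
time: 15.95
ee_pos: [0.4596, 0.2673, 0.2362]
eef_rot: [0.983, 0.182, 0.001, -0.0]
ft_force: [-0.6, -0.1, 1.3]
width: 0.0869
grip_force: 0.0
time: 16.2
ee_pos: [0.461, 0.2667, 0.2354]
eef_rot: [0.983, 0.181, 0.001, 0.0]
ft_force: [0.7, -0.1, 0.0]
width: 0.0868
grip_force: 0.0
[0.52709835 0.29157537 0.3885816 ]
[(0.59, array([259.,  78.,  76., 156.]))]
expected corners top [[220.2, 19.7], [296.1, 19.6], [223.2, 127.5], [293.6, 127.4]]
```

View pics/w5.png

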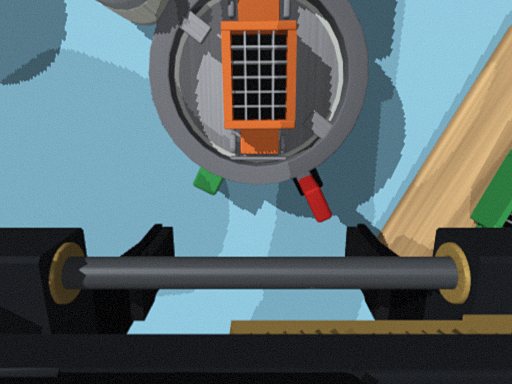

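The insert's top corners appear at (221,20) to (294,128), matching the seated pose to within a pixel. Next is the collar: I grip the red upright across its thickness and follow the circle.

```bash
python3 -m pendant '[[-0.0057,0.0254,0,0],[-0.0057,0.0254,0,0],[0,0,0.02,-0.0932],[0,0,0.02,-0.0932],[0,0,0.02,-0.0932],[0,0,0.02,-0.0932],[0,0,0.017,-0.0932],[0,0,0,0]]' 0.6 8
python3 -m pendant '[[0,0,0,0],[0,0,0,0]]'
python3 - <<'E'
from h import *
s=r.read_state(); T=R.from_quat(s["eef_rot"]).as_matrix(); print(T.T@(np.array([.4684,.2152,.098])-s["ee_pos"]),s["ee_pos"],np.arctan2(T[1,0],T[0,0]),"axis in tool",T.T@(np.array([.5447,.2986,.098])-s["ee_pos"]))
c=cam("top"); hsv=cv2.cvtColor(c["img"],cv2.COLOR_RGB2HSV)
E
```

```text
time: 16.97
ee_pos: [0.4667, 0.2146, 0.1342]
eef_rot: [0.914, 0.406, -0.003, -0.001]
ft_force: [-1.0, -1.0, 0.3]
width: 0.0526
grip_force: 0.0
time: 17.13
ee_pos: [0.4686, 0.2158, 0.1385]
eef_rot: [0.916, 0.402, 0.0, -0.0]
ft_force: [0.2, 0.7, -0.8]
width: 0.0525
grip_force: 0.0
[-0.00059878  0.00029857  0.04046591] [0.46856171 0.21580427 0.1384666 ] 0.8278102607520663 axis in tool [1.12437420e-01 7.05972127e-05 4.05899033e-02]
```

```bash
python3 -m pendant '[[0,0,0.015,0],[0,0,0.015,0],[0,0,0.010,0],[0,0,0,0],[0,0,0,0]]'
python3 -m pendant '[[0,0,0,0],[0,0,0,0],[0,0,0,0],[0,0,0,0],[0,0,0,0],[0,0,0,0]]' 0 8
```

```text
time: 17.6
ee_pos: [0.468, 0.2154, 0.098]
eef_rot: [0.915, 0.403, 0.0, -0.0]
ft_force: [-0.2, -0.6, -0.3]
width: 0.0523
grip_force: 0.0
time: 18.1
ee_pos: [0.4679, 0.2152, 0.0977]
eef_rot: [0.915, 0.404, 0.0, 0.0]
ft_force: [0.4, 0.1, 0.0]
width: 0.0198
grip_force: 0.0
```

```bash
python3 -m pendant '[[0,0,0,0],[0,0,0,0],[0,0,0,0]]'
python3 -m pendant '[[0.0002,-0.0056,0,0.05],[0.0006,-0.0113,0,0.1],[0.0006,-0.0113,0,0.1],[0.0006,-0.0113,0,0.1],[0,0,0,0],[0,0,0,0]]'
```

```text
time: 18.35
ee_pos: [0.4676, 0.2154, 0.0975]
eef_rot: [0.915, 0.404, -0.0, -0.0]
ft_force: [-2.5, -0.0, 2.7]
width: 0.0143
grip_force: 8.0
time: 18.85
ee_pos: [0.4436, 0.2467, 0.0976]
eef_rot: [0.971, 0.24, -0.0, 0.0]
ft_force: [-4.1, -0.5, 4.4]
width: 0.014
grip_force: 8.0
```

```bash
python3 -m pendant '[[0.0006,-0.0113,0,0.1],[0.0006,-0.0113,0,0.1],[0.0006,-0.0113,0,0.1],[0.0006,-0.0113,0,0.1],[0.0006,-0.0113,0,0.1],[0.0003,-0.0068,0,0.06],[0,0,0,0],[0,0,0,0]]'
python3 -m pendant '[[0,-0.0045,0,0.04],[0,0,0,0],[0,0,0,0]]'
python3 -c "
from h import *
s=r.read_state(); T=R.from_quat(s['eef_rot']).as_matrix(); d=np.array([.5447,.2986])-s['ee_pos'][:2]; print('yaw',np.arctan2(T[1,0],T[0,0]),'v',.475+.365-np.arctan2(d[1],d[0]),np.hypot(*d))"
```

```text
time: 19.52
ee_pos: [0.4314, 0.3081, 0.0974]
eef_rot: [0.999, -0.037, -0.001, -0.0]
ft_force: [-5.1, 2.6, 3.7]
width: 0.014
grip_force: 8.0
time: 19.77
ee_pos: [0.4319, 0.3121, 0.0973]
eef_rot: [0.998, -0.057, -0.0, -0.0]
ft_force: [-4.4, 2.3, 0.5]
width: 0.0138
grip_force: 8.0
yaw -0.1150216069823371 v 0.9595213069603418 0.11361854180026447
```

```bash
python3 -m pendant '[[0,-0.003,0,0],[0,-0.002,0,0],[0,0,0,0],[0,0,0,0]]' 
python3 -m pendant '[[0,0.003,0,0],[0,0,0,0],[0,0,0,0],[0,0,0,0],[0,0,0,0]]' 0.4
python3 -m pendant '[[0,0,-0.01,0],[0,0,-0.035,0],[0,0,-0.035,0],[0,0,-0.035,0],[0,0,-0.025,0],[0,0,0,0],[0,0,0,0]]' 1
python3 - <<'E'
from h import *
c=cam("wrist"); save(c,"w6")
hsv=cv2.cvtColor(c["img"],cv2.COLOR_RGB2HSV); 
t=cam("top"); h=cv2.cvtColor(t["img"],cv2.COLOR_RGB2HSV)
a=np.vstack([c["img"]]); cv2.imwrite("pics/w6.png",cv2.cvtColor(np.hstack([cv2.resize(a,(400,300)),cv2.resize(t["img"],(400,300))]),cv2.COLOR_RGB2BGR))
E
```

```text
time: 20.1
ee_pos: [0.4326, 0.3129, 0.0968]
eef_rot: [0.998, -0.059, -0.001, 0.004]
ft_force: [-8.0, -13.3, 10.3]
width: 0.0138
grip_force: 8.0
time: 20.52
ee_pos: [0.4327, 0.3144, 0.0976]
eef_rot: [0.998, -0.059, 0.0, -0.0]
ft_force: [0.5, 0.7, -0.5]
width: 0.0333
grip_force: 0.0
time: 21.1
ee_pos: [0.4329, 0.3151, 0.2395]
eef_rot: [0.998, -0.059, 0.002, -0.001]
ft_force: [0.2, -0.2, -0.6]
width: 0.0736
grip_force: 0.0
```

View pics/w6.png

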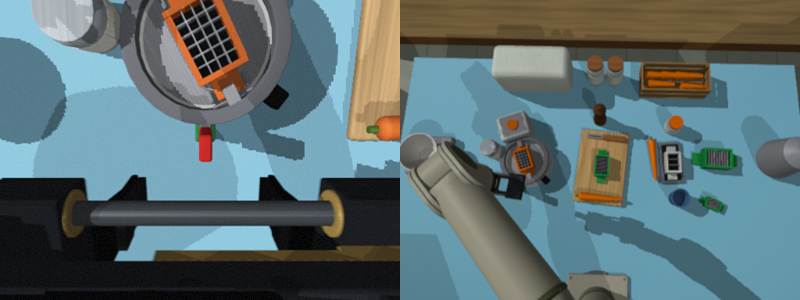

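Red grip stands over the green mark (at (205,130) in the left view), and the collar stopped with a force rise. Orange is still seated and green waits on the board. Fetching green.

```bash
python3 -m pendant '[[0.0152,0.034,0,0],[0.0152,0.034,0,0],[0.0152,0.034,0,0],[0.0152,0.034,0,0],[0.0152,0.034,0,0],[0.0152,0.034,0,0],[0.0152,0.034,0,0],[0.0152,0.034,0,0]]' 1
python3 -m pendant '[[0.0154,0.034,0,0],[0,0,0.03,-0.09],[0,0,0,0],[0,0,0,0]]'
python3 - <<'E'
from h import *
s=r.read_state(); T=R.from_quat(s["eef_rot"]).as_matrix(); print(T.T@(np.array([.533,-.0056,.042])-s["ee_pos"]),s["ee_pos"],np.arctan2(T[1,0],T[0,0]))
E
```

```text
time: 21.87
ee_pos: [0.5203, 0.0279, 0.2363]
eef_rot: [0.998, -0.059, -0.001, 0.0]
ft_force: [0.9, 0.6, 0.0]
width: 0.0872
grip_force: 0.0
time: 22.2
ee_pos: [0.5305, -0.0055, 0.2057]
eef_rot: [1.0, -0.015, -0.002, -0.0]
ft_force: [0.4, 0.9, 0.9]
width: 0.087
grip_force: 0.0
[3.25185770e-03 1.19399426e-04 1.63646366e-01] [ 0.53054238 -0.00548925  0.20566023] -0.030927780828337463
```

```bash
python3 -m pendant '[[0.002,0,0.03,0],[0,0,0.035,0],[0,0,0.035,0],[0,0,0.03,0],[0,0,0.02,0],[0,0,0.013,0],[0,0,0,0],[0,0,0,0]]'
python3 -m pendant '[[0,0,0,0],[0,0,0,0],[0,0,0,0],[0,0,0,0],[0,0,0,0],[0,0,0,0]]' 0.5 20
python3 -m pendant '[[0,0,-0.01,0],[0,0,-0.025,0],[0,0,-0.035,0],[0,0,-0.035,0],[0,0,-0.035,0],[0,0,-0.035,0],[0,0,-0.02,0],[0,0,0,0]]'
```

```text
time: 22.87
ee_pos: [0.5341, -0.0046, 0.0452]
eef_rot: [1.0, -0.014, -0.0, -0.0]
ft_force: [0.8, -0.6, 0.9]
width: 0.087
grip_force: 0.0
time: 23.37
ee_pos: [0.5342, -0.0059, 0.045]
eef_rot: [1.0, -0.015, 0.0, 0.0]
ft_force: [-1.4, 0.4, 3.7]
width: 0.0598
grip_force: 20.0
time: 24.03
ee_pos: [0.5358, -0.0055, 0.2451]
eef_rot: [1.0, -0.015, 0.004, 0.0]
ft_force: [0.3, -0.2, -1.2]
width: 0.0603
grip_force: 20.0
```

```bash
python3 -m pendant '[[-0.0094,0.032,0,0],[-0.0094,0.032,0,0],[-0.0094,0.032,0,0],[-0.0094,0.032,0,0],[-0.0094,0.032,0,0],[-0.0094,0.032,0,0],[-0.0094,0.032,0,0],[-0.0094,0.032,0,0]]'
python3 -m pendant '[[-0.0094,0.032,0,0],[0,0,0,-0.035],[0,0,0,0],[0,0,0,0],[0,0,0,0]]'
python3 - <<'E'
from h import *
c=cam("wrist"); print(r.read_state()["ee_pos"])
y0=0;x0=180
cv2.imwrite("pics/w7.png",cv2.cvtColor(cv2.resize(c["img"][:150,160:360],None,fx=4,fy=4,interpolation=cv2.INTER_CUBIC),cv2.COLOR_RGB2BGR))
M=R.from_euler("z",.005).as_matrix()
print(((proj(c,np.array([.553,-.2916,.054])+np.array([[sx*.042,sy*.03,0] for sx in(1,-1) for sy in(1,-1)])@M.T)-[160,0])*4).round(0).tolist())
E
```

```text
time: 24.7
ee_pos: [0.45, -0.2606, 0.2388]
eef_rot: [1.0, -0.015, -0.001, -0.0]
ft_force: [1.6, -1.0, -2.1]
width: 0.0599
grip_force: 20.0
time: 25.12
ee_pos: [0.4414, -0.2899, 0.2392]
eef_rot: [1.0, 0.003, -0.0, -0.0]
ft_force: [0.2, 1.3, -2.2]
width: 0.0598
grip_force: 20.0
[ 0.4414814  -0.28986729  0.23931926]
[[270.0, 9.0], [541.0, 9.0], [278.0, 402.0], [531.0, 402.0]]
```

View pics/w7.png

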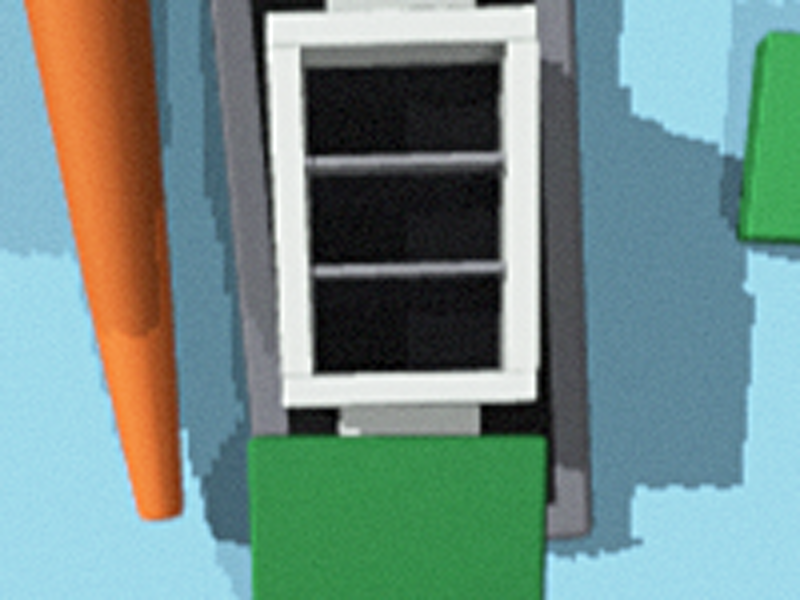

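The white insert's top corners in the 4× crop are (267,16), (537,8), (537,398), (285,406), slightly turned relative to the tool.

Run:
```python
from h import *
c=cam("wrist")
P=np.array([at_z(c,160+u/4,v/4,.054)[:2] for u,v in((267,16),(537,8),(537,398),(285,406))]);m=P.mean(0);print(P.round(4),m)
d=P[0]+P[1]-P[2]-P[3]; y=np.arctan2(d[1],d[0]); print("yaw",y)
s=r.read_state(); T=R.from_quat(s["eef_rot"]).as_matrix(); t=m+.0017*np.array([np.cos(y),np.sin(y)])
print(T.T@(np.r_[t,.054+.027]-s["ee_pos"]),"tool yaw",np.arctan2(T[1,0],T[0,0]))
```

```text
[[ 0.5936 -0.2608]
 [ 0.5955 -0.3205]
 [ 0.5123 -0.3232]
 [ 0.5101 -0.2635]] [ 0.55286918 -0.29198603]
yaw 0.0323374591343821
[0.11309313 0.00278226 0.15839946] tool yaw 0.00724696249475999
```

```bash
python3 -m pendant '[[0.02,0.001,0,0],[0.031,0.0018,0,0],[0.031,0,0,0],[0.031,0,0,-0.025],[0,0,0.025,0],[0,0,0.035,0],[0,0,0.035,0],[0,0,0.025,0]]'
python3 -m pendant '[[0,0,0.02,0],[0,0,0.008,0],[0,0,0.006,0],[0,0,0.003,0],[0,0,0,0],[0,0,0,0]]'
python3 -c "
from h import *
s=r.read_state(); T=R.from_quat(s['eef_rot']).as_matrix(); print(T.T@(np.array([.5546,-.2919,.081])-s['ee_pos']),np.arctan2(T[1,0],T[0,0]))"
```

```text
time: 25.88
ee_pos: [0.5534, -0.2918, 0.1163]
eef_rot: [1.0, 0.016, -0.001, -0.001]
ft_force: [0.4, 0.0, -1.9]
width: 0.0599
grip_force: 20.0
time: 26.38
ee_pos: [0.5548, -0.2936, 0.0839]
eef_rot: [1.0, 0.015, 0.001, 0.0]
ft_force: [0.3, -0.5, -2.1]
width: 0.0603
grip_force: 20.0
[-0.00016021 -0.00171062  0.00291269] 0.030831783747191498
```

```bash
python3 -m pendant '[[0,-0.0015,0.001,0],[0,0,0.001,0],[0,0,0.001,0],[0,0,0,0],[0,0,0,0]]'
python3 -m pendant '[[0,0,0,0],[0,0,0,0],[0,0,0,0],[0,0,0,0],[0,0,0,0],[0,0,0,0]]' 1
python3 -m pendant '[[0,0,-0.01,0],[0,0,-0.03,0],[0,0,-0.035,0],[0,0,-0.035,0],[0,0,-0.035,0],[-0.03,0.01,0,0],[-0.03,0.01,0,0],[-0.02,0.01,0,0]]'
python3 -m pendant '[[0,0,0,0],[0,0,0,0],[0,0,0,0]]'
python3 - <<'E'
from h import *
c=cam("wrist"); t=cam("top")
M=R.from_euler("z",.032).as_matrix(); B=np.array([[1,1],[1,-1],[-1,-1],[-1,1]])*[.042,.03]
im=c["img"].copy()
q=proj(c,np.array([.5529,-.292,.094])+np.c_[B,np.zeros(4)]@M.T); cv2.polylines(im,[np.round(q).astype(np.int32)],True,(255,0,255),1)
a=cv2.resize(im[:190,160:360],None,fx=2,fy=2,interpolation=cv2.INTER_CUBIC); b=cv2.resize(t["img"][130:320,90:290],None,fx=2,fy=2)
cv2.imwrite("pics/w8.png",cv2.cvtColor(np.hstack([a,b]),cv2.COLOR_RGB2BGR))
E
```

```text
time: 26.8
ee_pos: [0.5546, -0.2918, 0.0811]
eef_rot: [1.0, 0.015, 0.001, 0.0]
ft_force: [-3.1, 1.3, 5.9]
width: 0.0599
grip_force: 20.0
time: 27.3
ee_pos: [0.554, -0.2919, 0.0795]
eef_rot: [1.0, 0.015, -0.0, 0.0]
ft_force: [0.1, 0.6, 0.6]
width: 0.0853
grip_force: 0.0
time: 27.97
ee_pos: [0.4732, -0.3251, 0.2262]
eef_rot: [1.0, 0.015, 0.001, 0.001]
ft_force: [-0.7, -1.4, 0.5]
width: 0.0868
grip_force: 0.0
time: 28.22
ee_pos: [0.4756, -0.3239, 0.2252]
eef_rot: [1.0, 0.016, 0.001, 0.0]
ft_force: [-0.1, 0.6, 0.5]
width: 0.0872
grip_force: 0.0
```

View pics/w8.png

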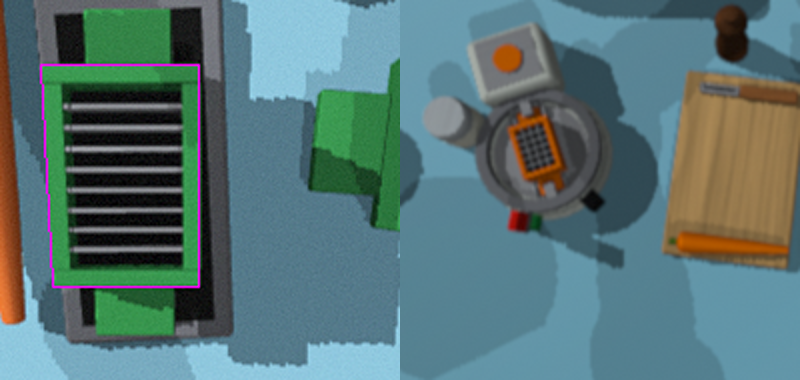

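The green insert fills the outline predicted from the white insert's position to within a pixel. The collar grip is at the green mark, orange is seated, and nothing is touching the robot.

```bash
python3 -c "
from bench import r
print(r.close_job())"
```

```text
the job is handed in; nothing more can be done
None
```

I handed the job in: the orange insert is seated and the collar locked at its stop on the green mark, and the green insert is stacked squarely on the white one on its dock. The verdict was not reported back; these are my own final camera and force checks.

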